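# Set and lock the marking-out turntable

### The arm

A 7-joint arm with a two-finger parallel gripper is mounted at the origin on the work surface. World frame = base frame: x ahead of the robot, y to its left, z up, the work surface at z = 0. Lengths are in m, angles in degrees, forces in N, time in s.
With the tool pointing down it reaches from about 0.35 to 0.9 m from the base axis. Payload 7.2 kg.
Tool frame: the origin (TCP) lies between the finger pads; the fingertips stand 17 mm ahead of it and the grasp point (between the pads) lies 2 mm behind it; z points along the fingers, y is the direction in which the jaws open and shut (so a half turn about z gives the same grasp; the last joint's range is limited). The gripper opens to 85 mm and grips with 20 to 120 N. Pads are 22 mm wide; open, the fingers measure 114 mm over their backs; the gripper's body (76 mm by 85 mm) begins 54 mm behind the grasp point. The pads swing forward as they close: fully open they stand 13 mm farther back than shut.
Start: joints at [65.879, 23.554, -0.728, 91.456, 0.321, 64.991, -4.71], TCP at [0.216, -0.587, 0.219] pointing down, gripper open.
Joint ranges: [-169.25, 169.25], [-16.82, 113.86], [-84.01, 82.57], [7.8, 145.47], [-59.2, 239.2], [7.22, 106.19], [-163.78, 163.78]. Speed limits (degrees/s): [136.94, 136.94, 172.46, 172.46, 180, 180, 180].

### API

Orientations are given as [roll, pitch, yaw] about the fixed x, y, z axes, in that order (R = Rz(yaw) Ry(pitch) Rx(roll)).
In Python, from workcell import sense, camera, job_done gives the robot as it stands.
- The arm moves only by the shell command python3 -m pendant 'ROWS' [FORCE]. ROWS is JSON, a list of rows, each an object with "jaw": the finger opening in mm, from 0 to 85.4; "linear": the shift along the tool's x, y, z in mm, a list of three; "dr": the turn, a rotation vector about the tool's x, y, z in degrees, a list of three. In form: [{"jaw": jaw, "linear": [tx, ty, tz], "dr": [rx, ry, rz]}, ...]. A call has 1 to 20 rows; each row shifts and turns the commanded pose from where the row before left it, along the tool's axes as they then stand; what a row does not reach is not made up. A row lasts 1/10 s, in which the tool goes at most 50 mm and 8.59 degrees, less where a joint would pass 70% of its speed; a pose out of reach is approached as far as the arm can. A call is refused whole if a number of a shift passes 50 or a number of a turn 8.59, either way. A call with a gripper value outside its range is refused whole. The fingers move at their own pace and stop on an object; FORCE is the grip in N (left out, the last holds). Time passes only in rows, so rows that do not move let the fingers close. It gives the time, the measured TCP pose, the force and the opening at its end, in the units of the state.
- sense(): the state, without advancing time (a new reading comes with each control period).
- camera(name): name is "side" or "top" or "wrist"; returns a dict with "image" (480x640x3 uint8, blue, green, red), "K" (3x3 intrinsics, pixels), "R" (3x3) and "t" (3): a world point X has camera coordinates R X + t; the wrist camera has in their place "tool_from_camera" (4x4, takes a point from camera to tool coordinates, whose origin is the TCP and whose axes are the flange's). Camera axes: x right, y down, z forward; pixel columns grow to the right and rows downward; lengths in m; the calibration is good to about 2 mm. A picture is of the moment at which its call begins: read the wrist's pose just before it. There is no depth.
- job_done(): hands the job in, once; it reports no verdict.
The state is a dict: "time": time; "joint_pos": joint angles; "qvel": joint speeds; "joint_efforts": joint torques, N m; "eef_pos": TCP position; "tcp_rot": TCP orientation; "ft_force": force on the tool from outside, world axes, zero at the start; "moment": the same for the moment, N m; "grip_width": opening from 0.0 (shut) to 1.0 (fully open).
Only numpy, scipy, OpenCV 4.12 (cv2) and the standard library are available. Lean on these libraries where they do the work, as an engineer would, in place of code of your own. Each camera call takes 0.05 s, during which the arm holds its last target.

### The job

Push the rib of the steel turntable round with your fingertips until the white index mark on the plate lines up with the red line of the rider on the scale, then press the green brake button fully down. Only push the rib, never pinch it between the fingers; leave the red rider where it is set, do not touch or shift the brass flange that rides loose on the middle of the plate, and leave everything else on the bench undisturbed.

Things in the scene. Friction and masses are not known exactly. Their poses are not given: they have to be found in the camera images.
- dial_center (a point): Centre of the top face of the round steel turntable plate (282 mm across), on its vertical turning axis, 55 mm above the bench. The plate sits in a fixed round base with an aluminium scale ring (outer radius 164 mm, top 50 mm above the bench, black line every 10 degrees). The base is bolted down; two 100 mm wide feet, 12 mm thick, reach 250 mm from the axis to either side.
- dial (a joint): Angle of the plate about its vertical axis, rad, growing counterclockwise seen from above; no end stops. It turns freely under a push of about 2 N at the rib and stays where it is left. Measured from the same zero as joint rider: the index mark lines up when the two angles are equal (whole turns aside).
- index_mark (a point): Outer end of the white index mark (6 mm wide, 16 mm long, radial) on the edge of the plate's top face, 141 mm from the axis, in line with the rib.
- rib_mid (a point): Point on the middle plane of the rib, 100 mm from the axis and half-way up the rib (71 mm above the bench). The rib is an upright wall on the plate that runs radially from 38 to 124 mm from the axis, pointing to the index mark, 18 mm thick and 32 mm tall (its top is 87 mm above the bench).
- pad_yellow: Yellow facing, 5 mm thick, over the whole face of the rib that looks counterclockwise (seen from above): pushing on it turns the plate clockwise. Its origin lies on the turning axis at the plate's underside; its x axis points along the rib to the index mark, z up.
- pad_blue: Blue facing, 5 mm thick, over the whole face of the rib that looks clockwise: pushing on it turns the plate counterclockwise. Same origin and axes as the yellow facing. Pressing on both facings at once is a pinch.
- rider (a joint): Angle of the red rider about the turntable's axis, rad, counterclockwise from above, same zero as joint dial. It is a stiff clip that is already set and must stay.
- target_line (a point): Inner end of the red line (6 mm wide, radial) of the red rider, right at the plate's edge, 141 mm from the axis, 55 mm above the bench. The rider is 10 mm wide on the scale ring, where it stands 6 mm tall, and ends in a 16 mm wide red block outside the ring, up to 180 mm from the axis.
- brake (a joint): Travel of the green brake button, m: 0 up, 0.010 fully down. It needs a push of about 5 N and stays down by itself. It does not stop the plate physically.
- brake_top (a point): Centre of the top of the green brake button (round, 38 mm across), 62 mm above the bench when up, on a 48 mm round housing on the base's foot, 208 mm from the turntable's axis.
- flange_mid (a point): Middle, half-way up, of the loose brass pipe flange lying on the middle of the plate: 64 mm across, 28 mm tall (a 38 mm hub above a 12 mm rim), 0.25 to 0.45 kg. It turns with the plate.
- flange: The same brass flange; origin at the centre of its underside, z up.
- coupling: Loose copper pipe ring, 44 mm across, 35 mm tall, standing on the base's foot opposite the brake button. Bystander; origin at the centre of its underside.
- spray_can: Blue spray can with white cap, 62 mm across, 185 mm tall. Bystander; origin at the centre of its underside.
- tape_roll: Grey roll of tape, 84 mm across, 24 mm tall, lying flat. Bystander; origin at the centre of its underside.
- bolt_jar: Amber glass jar with steel cap, 68 mm across, 90 mm tall. Bystander; origin at the centre of its underside.
- wrench: Steel wrench lying flat. Bystander; its x axis runs along it.
- screwdriver: Screwdriver lying flat. Bystander; its x axis runs along it.
- tube_mid (a point): Middle of a 30 x 120 x 30 mm aluminium bar offcut lying on the bench. Bystander.
- tube_offcut: The same bar offcut; origin at the centre of its underside, y along it.
There are look-alikes about, which are no part of the job. Of the things that look like the flange, the smallest one is meant.

How it is judged:
By the outcome, as a careful person would: the job done as asked, in the order asked, and still so for the second after the job is handed in, with the robot touching nothing.
It also fails if it takes over 61 s, if anything falls off the work surface, if the arm or the gripper's body presses on something with over 40 N, if the wrist force passes 120 N, or if a joint passes its speed limit or range.

## Working session

There is one attempt and no reset: what is moved stays moved. The work goes in short steps, Python scripts to look and compute and a shell command to move; the robot and the scene stay as the last step left them, time stands still between calls to the robot, and variables do not carry over. Pictures are saved under pics/ and viewed, and the job is handed in when it is done.

```bash
ls; mkdir -p pics
python3 - <<'E'
from workcell import sense,camera
import cv2,json,pickle
s=sense();print(s)
for n in("top","side","wrist"):
    c=camera(n);cv2.imwrite(f"pics/{n}0.png",c["image"]);pickle.dump(c,open(f"pics/{n}0.pkl","wb"))
    print(n,{k:v for k,v in c.items() if k!="image"})
E
```

```text
pics
{'time': 0.0, 'joint_pos': array([65.87896115, 23.5992167 , -0.73036457, 91.50435979,  0.32037103,
       64.99073669, -4.71057697]), 'qvel': array([ 0.07216915, -0.06301911, -0.09969035, -0.11863911,  0.01298132,
       -0.04130223, -0.07435911]), 'joint_efforts': array([-3.46408669e-04, -6.00623131e+01,  6.82194047e-01, -2.99415153e+01,
        1.37912019e-02,  1.04829058e-02, -4.42581165e-05]), 'eef_pos': array([ 0.21575046, -0.58602453,  0.21795938]), 'tcp_rot': array([-1.79907869e+02,  5.31313818e-03,  2.02156668e+01]), 'ft_force': array([0.23246939, 0.11749415, 0.04755695]), 'moment': array([-0.04713497, -0.00867726, -0.00792526]), 'grip_width': 1.0006450884087366}
top {'K': array([[603.17402422,   0.        , 324.49785251],
       [  0.        , 603.17402422, 235.25757426],
       [  0.        ,   0.        ,   1.        ]]), 'R': array([[ 0.01413905, -0.99983329, -0.01155367],
       [-0.98142708, -0.01166609, -0.1914805 ],
       [ 0.19131379,  0.01404644, -0.98142841]]), 't': array([0.00278433, 0.55371178, 1.56091595])}
side {'K': array([[527.24979439,   0.        , 311.24714493],
       [  0.        , 527.24979439, 246.8368104 ],
       [  0.        ,   0.        ,   1.        ]]), 'R': array([[-0.81855325, -0.57405298, -0.02082682],
       [-0.40707957,  0.60528013, -0.68404838],
       [ 0.40528608, -0.55145185, -0.72913925]]), 't': array([0.4329893 , 0.28132815, 1.15339835])}
wrist {'K': array([[412.2735932 ,   0.        , 321.75341866],
       [  0.        , 412.2735932 , 236.11332121],
       [  0.        ,   0.        ,   1.        ]]), 'tool_from_camera': array([[-1.57695190e-03, -9.61311990e-01, -2.75457384e-01,
         6.86542742e-02],
       [ 9.99998753e-01, -1.54027163e-03, -3.49485469e-04,
         3.89595104e-04],
       [-8.83146205e-05, -2.75457591e-01,  9.61313220e-01,
        -1.56067972e-01],
       [ 0.00000000e+00,  0.00000000e+00,  0.00000000e+00,
         1.00000000e+00]])}
```

View pics/top0.png

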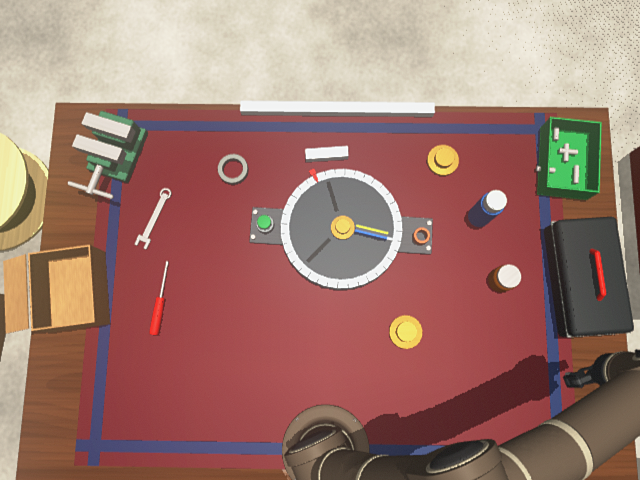

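View pics/side0.png

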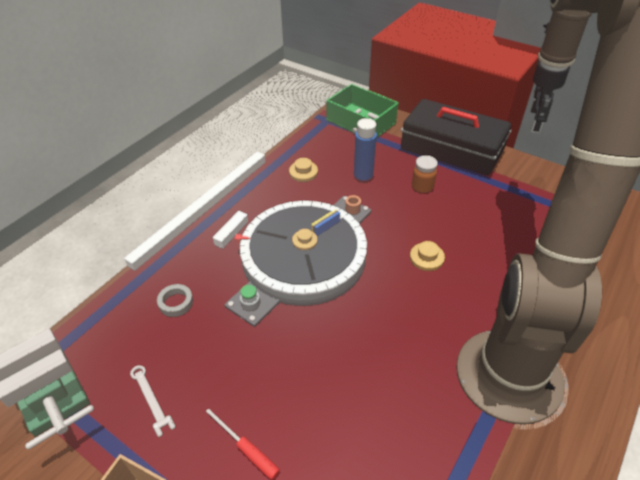

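The top view shows the dial at about (342,228), the rib pointing right with its blue face toward the robot, and the rider at (314,176). The brake is at (264,223) and the coupling at (421,236). I'll enlarge this area next.

```bash
cat > h.py <<'E'
import numpy as np,cv2,pickle
def ray(c,u,v,z):
    d=np.linalg.inv(c["K"])@np.array([u,v,1.]); R=c["R"];t=c["t"]
    o=-R.T@t; d=R.T@d; return o+d*(z-o[2])/d[2]
def proj(c,X):
    p=c["K"]@(c["R"]@np.asarray(X,float)+c["t"]); return p[:2]/p[2]
E
python3 - <<'E'
from h import *
c=pickle.load(open("pics/top0.pkl","rb"))
im=c["image"][155:300,240:440]
cv2.imwrite("pics/topz.png",cv2.resize(im,None,fx=4,fy=4,interpolation=cv2.INTER_CUBIC))
c=pickle.load(open("pics/side0.pkl","rb"))
im=c["image"][180:330,220:390]
cv2.imwrite("pics/sidez.png",cv2.resize(im,None,fx=4,fy=4,interpolation=cv2.INTER_CUBIC))
E
```

```text
(no output)
```

View pics/topz.png

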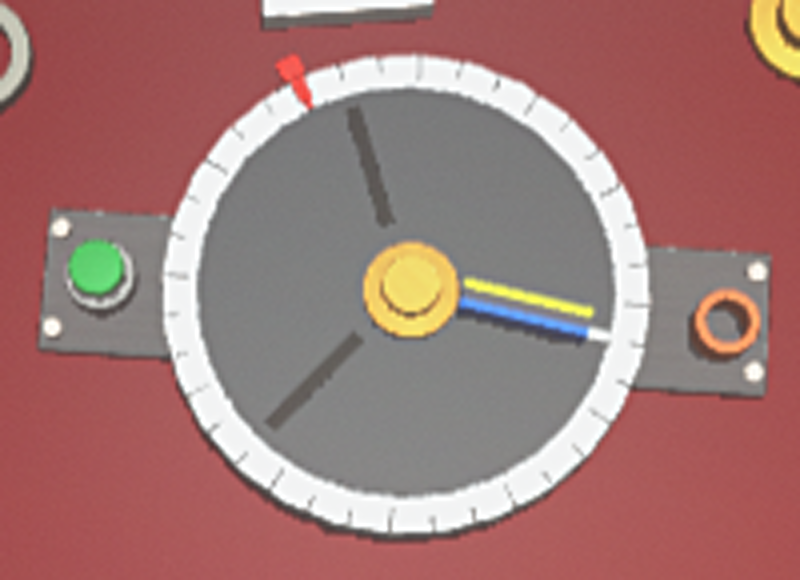

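View pics/sidez.png

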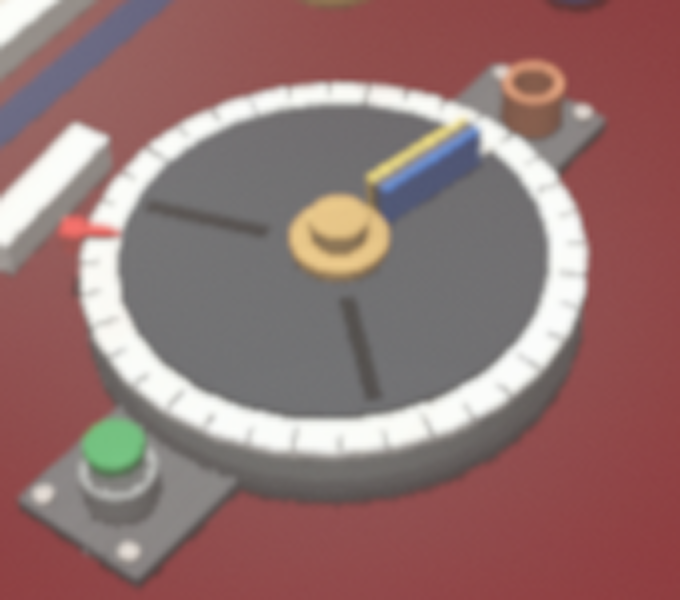

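```bash
cat >> h.py <<'E'
def center(c):
    im=c["image"].astype(int); m=((im.min(2)>200)).astype(np.uint8)
    n,l,st,_=cv2.connectedComponentsWithStats(m); 
    # ring = component with the biggest bbox near the dial
    i=max(range(1,n),key=lambda k:min(st[k,2],st[k,3])); m=(l==i).astype(np.uint8)
    co=max(cv2.findContours(m,cv2.RETR_EXTERNAL,cv2.CHAIN_APPROX_NONE)[0],key=len)[:,0]
    P=np.array([ray(c,u,v,.05)[:2] for u,v in co])
    A=np.c_[2*P,np.ones(len(P))];b=(P**2).sum(1)
    for _ in range(10):
        x=np.linalg.lstsq(A,b,rcond=None)[0];r=np.sqrt(x[2]+x[0]**2+x[1]**2)
        e=np.hypot(P[:,0]-x[0],P[:,1]-x[1])-r
        k=abs(e)<.004
        if k.all():break
        P,A,b=P[k],A[k],b[k]
    return x[:2],r,len(P)
E
python3 - <<'E'
from h import *
for n in("top","side"):
    c=pickle.load(open(f"pics/{n}0.pkl","rb"));print(n,center(c))
    if n=="top":ox,oy=240,155;pts=dict(idx=(608,336,.055),tl=(311,107,.055),cup=(727,322,.047),brk=(96,267,.062),fl=(411,283,.083),ribend=(589,314,.087))
    else: ox,oy=220,180;pts=dict(tl=(122,233,.055),cup=(533,83,.047),brk=(115,445,.062),fl=(338,215,.083))
    for k,(a,b,z) in pts.items():
        p=ray(c,ox+(a+.5)/4-.5,oy+(b+.5)/4-.5,z);d=p[:2]-center(c)[0];print(k,p.round(4),np.hypot(*d).round(4),np.degrees(np.arctan2(d[1],d[0])).round(2))
E
```

```text
top (array([ 0.57687359, -0.03442795]), np.float64(0.1536771894087913), 25)
idx [ 0.5463 -0.1692  0.055 ] 0.1382 -102.77
tl [0.7025 0.0315 0.055 ] 0.1419 27.68
cup [ 0.5584 -0.2498  0.047 ] 0.2162 -94.92
brk [0.5879 0.1734 0.062 ] 0.2081 86.96
fl [ 0.575  -0.0371  0.083 ] 0.0033 -125.09
ribend [ 0.5547 -0.1537  0.087 ] 0.1214 -100.51
side (array([ 0.93854084, -0.04276841]), np.float64(0.18458343622264403), 39)
tl [0.7017 0.0305 0.055 ] 0.2479 162.8
cup [ 0.5605 -0.2509  0.047 ] 0.4315 -151.17
brk [0.588  0.1734 0.062 ] 0.4118 148.34
fl [ 0.577  -0.0398  0.083 ] 0.3615 179.53
```

```bash
cat >> h.py <<'E'
from scipy.optimize import minimize
def center(c,x0=(.577,-.035)):
    g=c["image"].min(2).astype(np.float32)
    th=np.radians(np.arange(0,360,1.5))
    def f(x):
        s=0
        for r,z,w in((.159,.05,1),(.163,.05,1),(.165,.05,-1),(.169,.05,-1),(.144,.05,1),(.148,.05,1),(.140,.055,-1),(.136,.055,-1)):
            X=np.c_[x[0]+r*np.cos(th),x[1]+r*np.sin(th),0*th+z]
            q=(X@c["R"].T+c["t"])@c["K"].T;q=(q[:,:2]/q[:,2:]).astype(np.float32)
            s+=w*cv2.remap(g,q[None,:,0],q[None,:,1],cv2.INTER_LINEAR).mean()
        return -s
    r=minimize(f,x0,method="Nelder-Mead",options=dict(initial_simplex=np.array(x0)+np.array([[-.008,-.008],[.008,0],[0,.008]]),xatol=1e-5,fatol=1e-3))
    return r.x,r.fun
E
python3 - <<'E'
from h import *
for n in("top","side"):
    c=pickle.load(open(f"pics/{n}0.pkl","rb"));C=center(c);print(n,C)
    if n=="top":ox,oy=240,155;pts=dict(idx=(608,336,.055),tl=(311,107,.055),cup=(727,322,.047),brk=(96,267,.062),fl=(411,283,.083),ribend=(589,314,.087))
    else: ox,oy=220,180;pts=dict(tl=(122,233,.055),cup=(533,83,.047),brk=(115,445,.062),fl=(338,215,.083))
    for k,(a,b,z) in pts.items():
        p=ray(c,ox+(a+.5)/4-.5,oy+(b+.5)/4-.5,z);d=p[:2]-C[0];print(k,p.round(4),np.hypot(*d).round(4),np.degrees(np.arctan2(d[1],d[0])).round(2))
E
```

```text
top (array([ 0.57769663, -0.03390198]), np.float64(-397.7923889160156))
idx [ 0.5463 -0.1692  0.055 ] 0.1389 -103.05
tl [0.7025 0.0315 0.055 ] 0.1409 27.64
cup [ 0.5584 -0.2498  0.047 ] 0.2168 -95.12
brk [0.5879 0.1734 0.062 ] 0.2075 87.18
fl [ 0.575  -0.0371  0.083 ] 0.0042 -130.11
ribend [ 0.5547 -0.1537  0.087 ] 0.122 -100.85
side (array([ 0.57948094, -0.03593793]), np.float64(-314.1087646484375))
tl [0.7017 0.0305 0.055 ] 0.1391 28.54
cup [ 0.5605 -0.2509  0.047 ] 0.2158 -95.05
brk [0.588  0.1734 0.062 ] 0.2095 87.66
fl [ 0.577  -0.0398  0.083 ] 0.0046 -122.42
```

```bash
python3 -m pendant '[{"jaw":0,"linear":[0,0,0],"dr":[0,0,8]},{"jaw":0,"linear":[0,0,0],"dr":[0,0,8]},{"jaw":0,"linear":[0,0,0],"dr":[0,0,8]},{"jaw":0,"linear":[0,0,0],"dr":[0,0,8]},{"jaw":0,"linear":[13,-34,0],"dr":[0,0,0]},{"jaw":0,"linear":[13,-34,0],"dr":[0,0,0]},{"jaw":0,"linear":[13,-34,0],"dr":[0,0,0]},{"jaw":0,"linear":[13,-34,0],"dr":[0,0,0]},{"jaw":0,"linear":[13,-34,0],"dr":[0,0,0]},{"jaw":0,"linear":[13,-34,0],"dr":[0,0,0]},{"jaw":0,"linear":[13,-34,0],"dr":[0,0,0]},{"jaw":0,"linear":[13,-34,0],"dr":[0,0,0]},{"jaw":0,"linear":[13,-34,0],"dr":[0,0,0]},{"jaw":0,"linear":[13,-34,0],"dr":[0,0,0]},{"jaw":0,"linear":[13,-34,0],"dr":[0,0,0]},{"jaw":0,"linear":[13,-34,0],"dr":[0,0,0]},{"jaw":0,"linear":[13,-34,0],"dr":[0,0,0]},{"jaw":0,"linear":[13,-34,0],"dr":[0,0,0]},{"jaw":0,"linear":[0,0,0],"dr":[0,0,0]}]' 30
cat >> h.py <<'E'
def wcam(name):
    from workcell import sense,camera
    from scipy.spatial.transform import Rotation as Ro
    s=sense();c=camera("wrist")
    T=np.eye(4);T[:3,:3]=Ro.from_euler("xyz",s["tcp_rot"],degrees=True).as_matrix();T[:3,3]=s["eef_pos"]
    W=np.linalg.inv(T@c["tool_from_camera"]);c["R"]=W[:3,:3];c["t"]=W[:3,3]
    cv2.imwrite(f"pics/{name}.png",c["image"]);pickle.dump(c,open(f"pics/{name}.pkl","wb"))
    print(s["eef_pos"].round(4),s["tcp_rot"].round(2),s["ft_force"].round(1),s["grip_width"],s["time"],s["joint_pos"].round(0));return c
E
python3 -c "
from h import *
wcam('w1')"
```

```text
time: 2.05
eef_pos: [0.4937, -0.1523, 0.2187]
tcp_rot: [-179.9, -0.0, -11.4]
ft_force: [-0.1, -0.1, -0.5]
grip_width: 0.0
[ 0.4937 -0.1523  0.2187] [-1.7985e+02 -4.0000e-02 -1.1370e+01] [-0.1 -0.1 -0.5] 0.00046354001420440124 2.05 [ 21.  14. -11. 106.   3.  61. -92.]
```

View pics/w1.png

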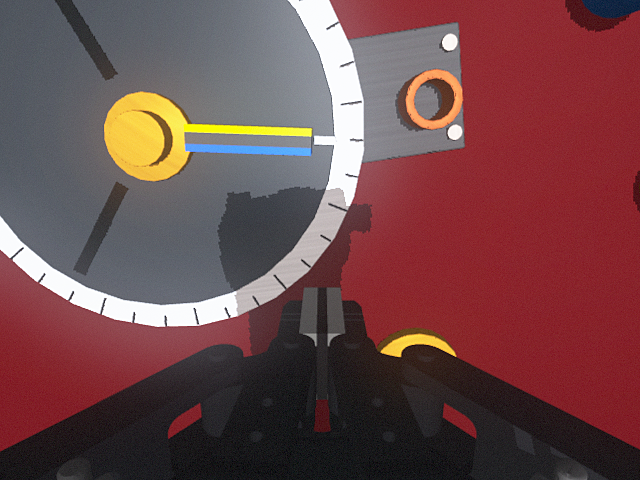

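The wrist view shows the index mark from (314,140) to (334,140). The rib top runs from x=187 to 312, with yellow at y≈130, blue at y≈150, and the flange at (148,137).

Run:
```python
from h import *
c=pickle.load(open("pics/w1.pkl","rb"))
C=np.array([.5786,-.0349])
for k,(u,v,z) in dict(idx=(334,140,.055),idxin=(314,140,.055),yo=(312,128,.087),bo=(312,156,.087),yi=(187,124,.087),bi=(187,151,.087),cup=(434,98,.047)).items():
    p=ray(c,u,v,z);d=p[:2]-C;print(k,p.round(4),np.hypot(*d).round(4),np.degrees(np.arctan2(d[1],d[0])).round(2))
```

```text
idx [ 0.5439 -0.1724  0.055 ] 0.1418 -104.16
idxin [ 0.5469 -0.1576  0.055 ] 0.1267 -104.49
yo [ 0.5563 -0.1588  0.087 ] 0.1259 -100.19
bo [ 0.5381 -0.155   0.087 ] 0.1268 -108.64
yi [ 0.5756 -0.0768  0.087 ] 0.042 -94.09
bi [ 0.5584 -0.0717  0.087 ] 0.0419 -118.78
cup [ 0.5588 -0.2524  0.047 ] 0.2184 -95.2
```

```bash
python3 -m pendant '[{"jaw":0,"linear":[8,-11,0],"dr":[0,0,2]},{"jaw":0,"linear":[8,-12,0],"dr":[0,0,0]},{"jaw":0,"linear":[7,-11,0],"dr":[0,0,0]},{"jaw":0,"linear":[0,0,30],"dr":[0,0,0]},{"jaw":0,"linear":[0,0,30],"dr":[0,0,0]},{"jaw":0,"linear":[0,0,30],"dr":[0,0,0]},{"jaw":0,"linear":[0,0,20],"dr":[0,0,0]},{"jaw":0,"linear":[0,0,15],"dr":[0,0,0]},{"jaw":0,"linear":[0,0,9],"dr":[0,0,0]},{"jaw":0,"linear":[0,0,4],"dr":[0,0,0]},{"jaw":0,"linear":[0,0,0],"dr":[0,0,0]}]'
python3 -c "
from h import *
wcam('w2')"
```

```text
time: 3.2
eef_pos: [0.5215, -0.1298, 0.0807]
tcp_rot: [180.0, 0.0, -13.8]
ft_force: [0.5, 0.8, -0.6]
grip_width: 0.003
[ 0.5215 -0.1298  0.0807] [ 1.800e+02  2.000e-02 -1.377e+01] [ 0.5  0.8 -0.6] 0.002607802157345932 3.2 [  17.   25.  -10.  111.    6.   45. -101.]
```

View pics/w2.png

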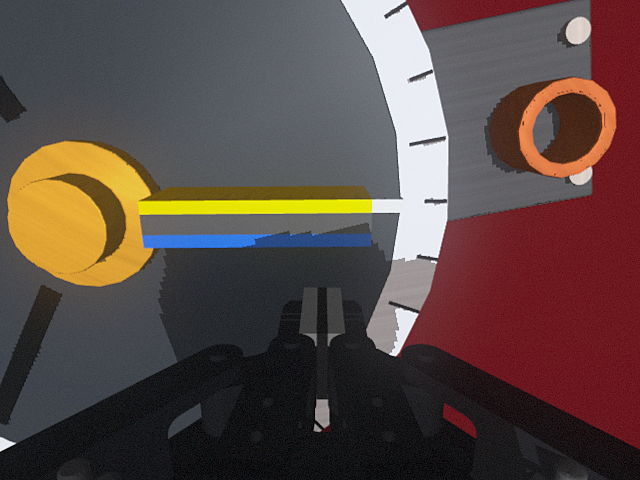

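The fingertips are on the blue side, 12 mm clear of the rib and well outside the flange. I'll close the gap and then push along the arc.

```bash
python3 -m pendant '[{"jaw":0,"linear":[5,-2,0],"dr":[0,0,0]},{"jaw":0,"linear":[4,-2,0],"dr":[0,0,0]},{"jaw":0,"linear":[3,0,0],"dr":[0,0,0]},{"jaw":0,"linear":[2,0,0],"dr":[0,0,-1]},{"jaw":0,"linear":[3.5,0.6,0],"dr":[0,0,-2]},{"jaw":0,"linear":[5.2,0.9,0],"dr":[0,0,-3]},{"jaw":0,"linear":[7,1.15,0],"dr":[0,0,-4]},{"jaw":0,"linear":[7,1.15,0],"dr":[0,0,-4]},{"jaw":0,"linear":[7,1.15,0],"dr":[0,0,-4]},{"jaw":0,"linear":[7,1.15,0],"dr":[0,0,-4]},{"jaw":0,"linear":[5.2,0.9,0],"dr":[0,0,-3]},{"jaw":0,"linear":[3.5,0.6,0],"dr":[0,0,-2]},{"jaw":0,"linear":[0,0,0],"dr":[0,0,0]}]'
python3 -c "
from h import *
wcam('w3')"
```

```text
time: 4.55
eef_pos: [0.5811, -0.138, 0.0807]
tcp_rot: [-180.0, -0.0, 13.3]
ft_force: [-0.1, -0.2, 0.6]
grip_width: -0.001
[ 0.5811 -0.138   0.0807] [-1.7999e+02 -1.0000e-02  1.3250e+01] [-0.1 -0.2  0.6] -0.0014768233235020456 4.55 [ 21.  30. -16. 102.  11.  49. -77.]
```

View pics/w3.png

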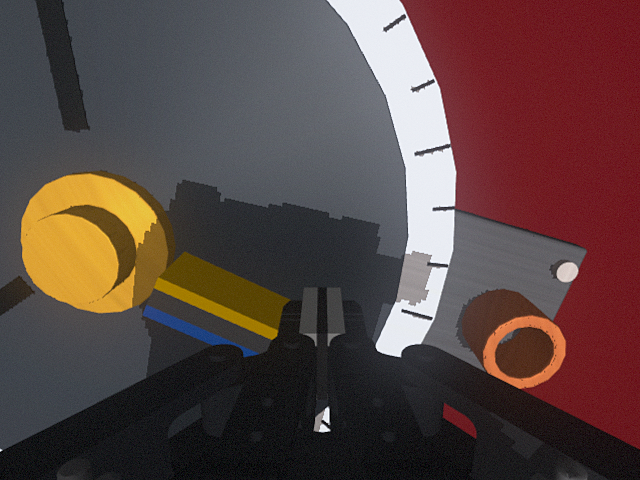

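Run:
```python
from h import *
from workcell import camera
c=pickle.load(open("pics/w3.pkl","rb"))
C=np.array([.5786,-.0349])
for k,(u,v,z) in dict(yi=(155,285,.087),yo=(275,338,.087),bi=(145,315,.087),bo=(245,354,.087),topfar=(185,255,.055)).items():
    p=ray(c,u,v,z);d=p[:2]-C;print(k,p.round(4),np.hypot(*d).round(4),np.degrees(np.arctan2(d[1],d[0])).round(2))
c=camera("side");cv2.imwrite("pics/s3.png",cv2.resize(c["image"][130:330,220:420],None,fx=3,fy=3,interpolation=cv2.INTER_CUBIC))
c=camera("top");cv2.imwrite("pics/t3.png",cv2.resize(c["image"][130:330,240:440],None,fx=3,fy=3,interpolation=cv2.INTER_CUBIC))
```

```text
yi [ 0.5721 -0.0736  0.087 ] 0.0392 -99.52
yo [ 0.56   -0.1239  0.087 ] 0.0909 -101.78
bi [ 0.5583 -0.0712  0.087 ] 0.0416 -119.19
bo [ 0.55   -0.1133  0.087 ] 0.0835 -110.04
topfar [ 0.5741 -0.0749  0.055 ] 0.0402 -96.49
```

View pics/s3.png

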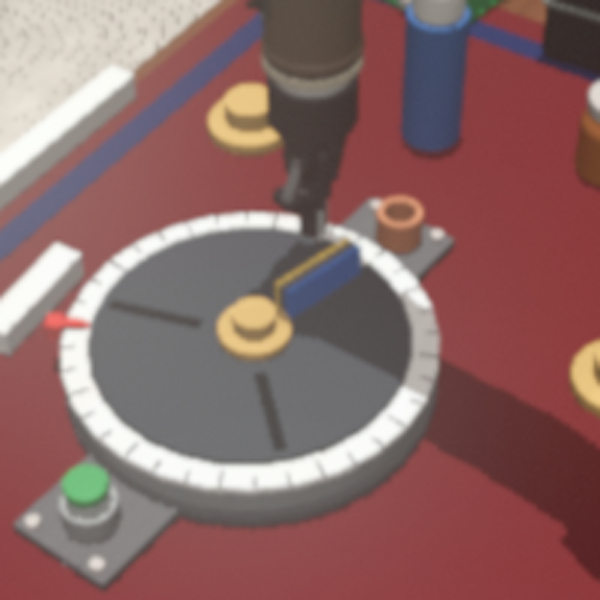

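View pics/t3.png

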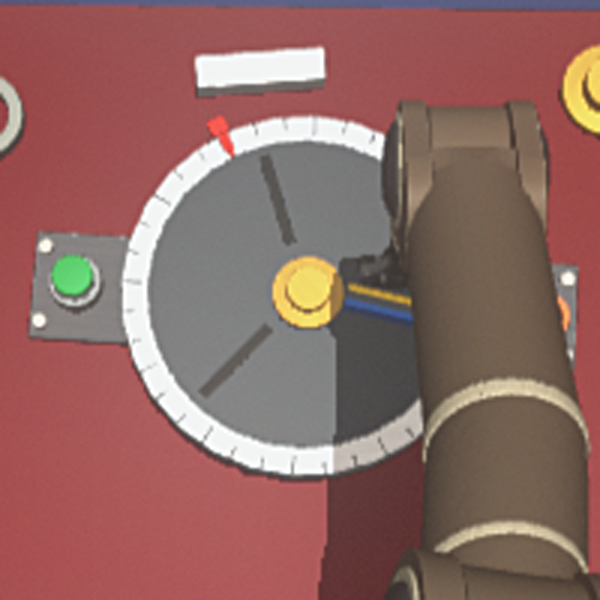

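Run:
```python
from h import *
c=pickle.load(open("pics/side0.pkl","rb"))
print(220+313/3,130+237/3)
for z in(.05,.064,.08,.09,.1,.11,.12):print(z,proj(c,[.5811,-.138,z]).round(1))
w=pickle.load(open("pics/w3.pkl","rb"))
for z in(.05,.064,.08,.09,.1,.11):print(z,proj(w,[.5811,-.138,z]).round(1))
```

```text
324.3333333333333 209.0
0.05 [324.4 219.9]
0.064 [324.3 216.2]
0.08 [324.3 211.8]
0.09 [324.3 209. ]
0.1 [324.3 206.3]
0.11 [324.3 203.4]
0.12 [324.3 200.6]
0.05 [320.8 266.5]
0.064 [320.7 277.3]
0.08 [320.6 291.7]
0.09 [320.5 302.2]
0.1 [320.5 313.9]
0.11 [320.4 327.3]
```

Run:
```python
from h import *
c=pickle.load(open("pics/w3.pkl","rb"))
cv2.imwrite("pics/w3z.png",cv2.resize(c["image"][240:440,200:440],None,fx=3,fy=3,interpolation=cv2.INTER_CUBIC))
```

```text
(no output)
```

View pics/w3z.png

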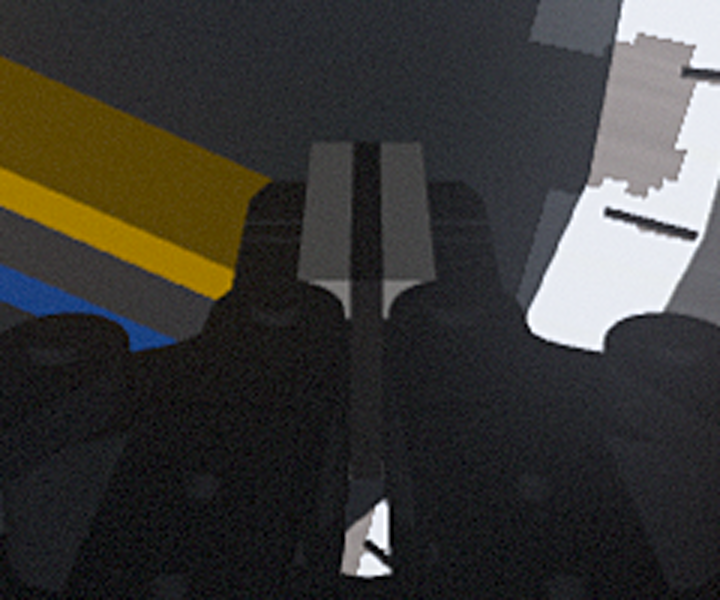

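Run:
```python
from h import *
o=[]
for n in("w1","w3"):
    c=pickle.load(open(f"pics/{n}.pkl","rb"))
    im=c["image"][220:420,220:420].astype(float)
    o.append(cv2.resize(np.clip((im/255)**.45*255,0,255).astype(np.uint8),(400,400),interpolation=cv2.INTER_CUBIC))
cv2.imwrite("pics/g.png",np.hstack(o))
```

```text
(no output)
```

View pics/g.png

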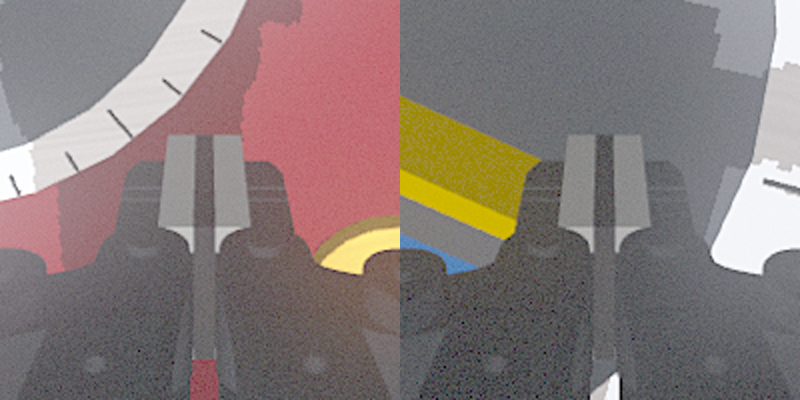

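The fingers passed over the rib without moving it. The wrist view and the side view both put the real fingertip at about z≈0.09–0.10, well higher than the 17 mm figure implied. I'll go back over the rib, come down lower on the blue side, and watch the force.

```bash
python3 -m pendant '[{"jaw":0,"linear":[0,0,-15],"dr":[0,0,0]},{"jaw":0,"linear":[0,0,-20],"dr":[0,0,0]},{"jaw":0,"linear":[-13,-6.4,0],"dr":[0,0,0]},{"jaw":0,"linear":[-13,-6.4,0],"dr":[0,0,0]},{"jaw":0,"linear":[-13,-6.4,0],"dr":[0,0,0]},{"jaw":0,"linear":[-13,-6.4,0],"dr":[0,0,0]},{"jaw":0,"linear":[0,0,0],"dr":[0,0,6.5]},{"jaw":0,"linear":[0,0,0],"dr":[0,0,6.5]},{"jaw":0,"linear":[0,0,0],"dr":[0,0,6.5]},{"jaw":0,"linear":[0,0,0],"dr":[0,0,6.5]},{"jaw":0,"linear":[0,0,20],"dr":[0,0,0]},{"jaw":0,"linear":[0,0,15],"dr":[0,0,0]},{"jaw":0,"linear":[0,0,7],"dr":[0,0,0]},{"jaw":0,"linear":[0,0,7],"dr":[0,0,0]},{"jaw":0,"linear":[0,0,5],"dr":[0,0,0]},{"jaw":0,"linear":[0,0,0],"dr":[0,0,0]}]'
python3 - <<'E'
from h import *
w=wcam('w4')
from workcell import camera
c=camera("side")
a=cv2.resize(c["image"][150:270,250:370],(600,600),interpolation=cv2.INTER_CUBIC)
cv2.imwrite("pics/s4.png",a)
E
```

```text
time: 6.3
eef_pos: [0.5242, -0.125, 0.0616]
tcp_rot: [180.0, 0.0, -12.8]
ft_force: [0.1, 0.1, 0.4]
grip_width: 0.001
[ 0.5242 -0.125   0.0616] [ 1.800e+02  2.000e-02 -1.279e+01] [0.1 0.1 0.4] 0.0009391236674409963 6.3 [  17.   27.  -11.  111.    7.   42. -101.]
```

View pics/w4.png

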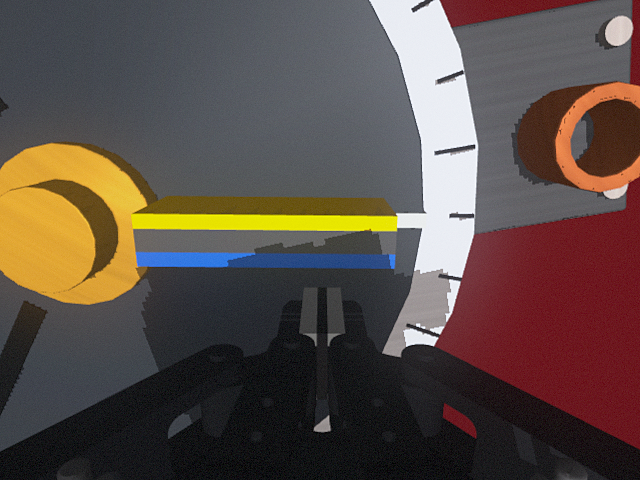

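View pics/s4.png

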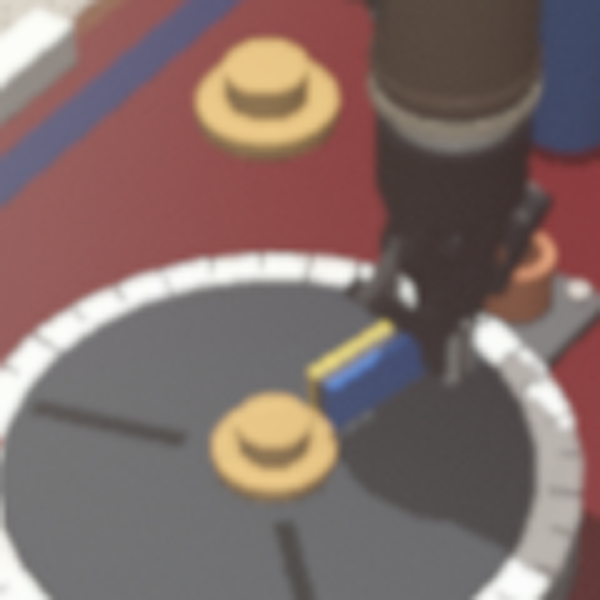

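Run:
```python
from h import *
c=pickle.load(open("pics/side0.pkl","rb"))
for z in(.05,.06,.07,.08,.09):print(z,proj(c,[.5242,-.125,z]).round(1),proj(c,[.517,-.115,z]).round(1))
```

```text
0.05 [339.4 231. ] [339.6 234.3]
0.06 [339.5 228.4] [339.7 231.7]
0.07 [339.5 225.6] [339.8 229. ]
0.08 [339.6 222.9] [339.8 226.2]
0.09 [339.7 220.2] [339.9 223.5]
```

```bash
python3 -m pendant '[{"jaw":0,"linear":[0,0,4],"dr":[0,0,0]},{"jaw":0,"linear":[0,0,4],"dr":[0,0,0]},{"jaw":0,"linear":[5,0,0],"dr":[0,0,0]},{"jaw":0,"linear":[4,0,0],"dr":[0,0,0]},{"jaw":0,"linear":[3,0,0],"dr":[0,0,0]},{"jaw":0,"linear":[0,0,0],"dr":[0,0,0]}]'
python3 - <<'E'
from h import *
w=wcam('w5')
from workcell import camera
c=camera("side")
a=cv2.resize(c["image"][150:270,250:370],(600,600),interpolation=cv2.INTER_CUBIC)
cv2.imwrite("pics/s5.png",a)
E
```

```text
time: 7.0
eef_pos: [0.5365, -0.1277, 0.0537]
tcp_rot: [180.0, -0.0, -12.8]
ft_force: [0.0, 0.2, 0.4]
grip_width: 0.005
[ 0.5365 -0.1277  0.0537] [ 1.800e+02 -1.000e-02 -1.279e+01] [0.  0.2 0.4] 0.005261271119824213 7.0 [  17.   28.  -11.  110.    8.   42. -101.]
```

View pics/w5.png

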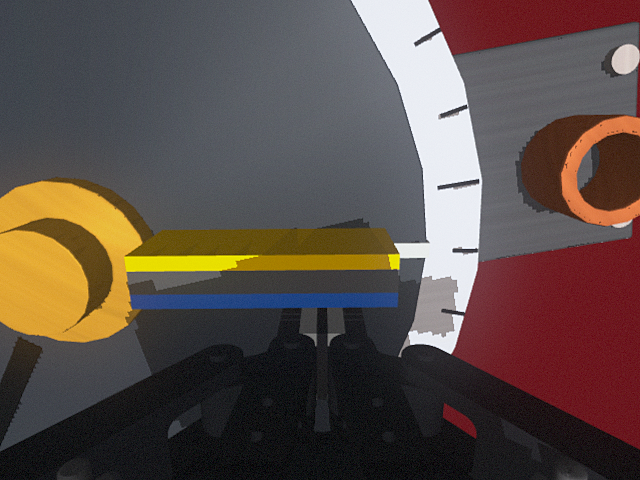

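View pics/s5.png

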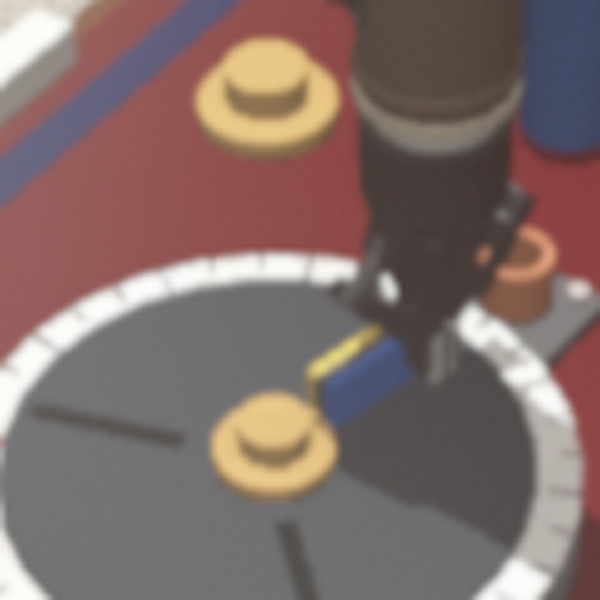

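The rib's top edge now hides the tips, so they are below it on the blue side. I'll push gently to check contact.

```bash
python3 -m pendant '[{"jaw":0,"linear":[3,0,0],"dr":[0,0,0]},{"jaw":0,"linear":[3,0,0],"dr":[0,0,0]},{"jaw":0,"linear":[3,0,0],"dr":[0,0,-1.5]},{"jaw":0,"linear":[3.5,0.6,0],"dr":[0,0,-2]},{"jaw":0,"linear":[3.5,0.6,0],"dr":[0,0,-2]},{"jaw":0,"linear":[3.5,0.6,0],"dr":[0,0,-2]}]'
python3 - <<'E'
from h import *
w=wcam('w6')
E
```

```text
time: 7.7
eef_pos: [0.555, -0.1331, 0.0537]
tcp_rot: [-180.0, 0.0, -5.1]
ft_force: [-2.6, 0.6, 0.6]
grip_width: -0.0
[ 0.555  -0.1331  0.0537] [-1.80e+02  2.00e-02 -5.13e+00] [-2.6  0.6  0.6] -0.00037306802848217815 7.7 [ 18.  30. -13. 107.   9.  44. -95.]
```

View pics/w6.png

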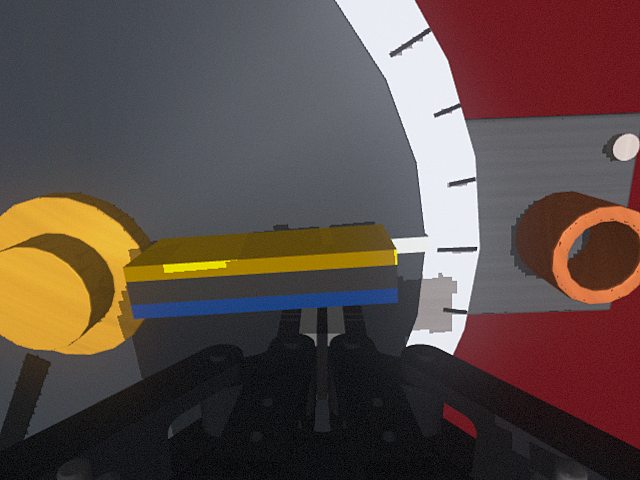

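```bash
python3 -m pendant '[{"jaw":0,"linear":[3.5,0.6,0],"dr":[0,0,-4]},{"jaw":0,"linear":[5.2,0.9,0],"dr":[0,0,-5]},{"jaw":0,"linear":[7,1.2,0],"dr":[0,0,-4]},{"jaw":0,"linear":[7,1.2,0],"dr":[0,0,-4]},{"jaw":0,"linear":[7,1.2,0],"dr":[0,0,-4]},{"jaw":0,"linear":[7,1.2,0],"dr":[0,0,-4]},{"jaw":0,"linear":[7,1.2,0],"dr":[0,0,-4]},{"jaw":0,"linear":[7,1.2,0],"dr":[0,0,-4]},{"jaw":0,"linear":[7,1.2,0],"dr":[0,0,-4]},{"jaw":0,"linear":[5.2,0.9,0],"dr":[0,0,-3]},{"jaw":0,"linear":[3.5,0.6,0],"dr":[0,0,-2]},{"jaw":0,"linear":[0,0,0],"dr":[0,0,0]}]'
python3 - <<'E'
from h import *
w=wcam('w7')
E
```

```text
time: 8.95
eef_pos: [0.6212, -0.1263, 0.0537]
tcp_rot: [180.0, -0.0, 36.7]
ft_force: [-0.5, -0.9, 0.1]
grip_width: -0.004
[ 0.6212 -0.1263  0.0537] [ 1.7999e+02 -5.0000e-02  3.6750e+01] [-0.5 -0.9  0.1] -0.0038775560094369576 8.95 [ 23.  36. -22.  97.  17.  50. -60.]
```

View pics/w7.png

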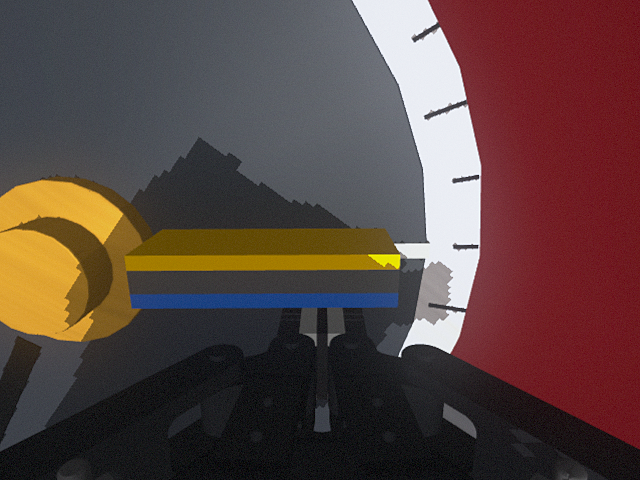

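```bash
python3 -m pendant '[{"jaw":0,"linear":[3.5,0.6,0],"dr":[0,0,-2]},{"jaw":0,"linear":[5.2,0.9,0],"dr":[0,0,-3]},{"jaw":0,"linear":[7,1.2,0],"dr":[0,0,-4]},{"jaw":0,"linear":[7,1.2,0],"dr":[0,0,-4]},{"jaw":0,"linear":[7,1.2,0],"dr":[0,0,-4]},{"jaw":0,"linear":[7,1.2,0],"dr":[0,0,-4]},{"jaw":0,"linear":[7,1.2,0],"dr":[0,0,-4]},{"jaw":0,"linear":[7,1.2,0],"dr":[0,0,-4]},{"jaw":0,"linear":[7,1.2,0],"dr":[0,0,-4]},{"jaw":0,"linear":[5.2,0.9,0],"dr":[0,0,-3]},{"jaw":0,"linear":[3.5,0.6,0],"dr":[0,0,-2]},{"jaw":0,"linear":[0,0,0],"dr":[0,0,0]}]'
python3 - <<'E'
from h import *
w=wcam('w8')
E
```

```text
time: 10.2
eef_pos: [0.6683, -0.0799, 0.0538]
tcp_rot: [180.0, -0.0, 74.8]
ft_force: [-0.3, -0.4, -0.4]
grip_width: 0.0
[ 0.6683 -0.0799  0.0538] [ 1.7998e+02 -2.0000e-02  7.4780e+01] [-0.3 -0.4 -0.4] 0.00036019780733383865 10.2 [ 23.  41. -31.  91.  25.  55. -31.]
```

View pics/w8.png

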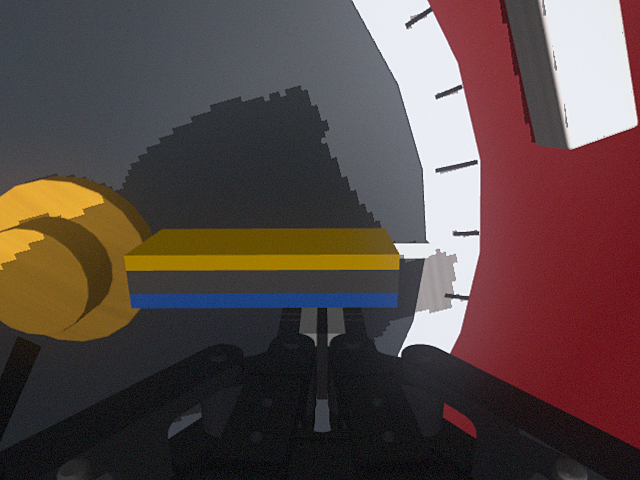

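```bash
python3 -m pendant '[{"jaw":0,"linear":[3.5,0.6,0],"dr":[0,0,-2]},{"jaw":0,"linear":[5.2,0.9,0],"dr":[0,0,-3]},{"jaw":0,"linear":[7,1.2,0],"dr":[0,0,-4]},{"jaw":0,"linear":[7,1.2,0],"dr":[0,0,-4]},{"jaw":0,"linear":[7,1.2,0],"dr":[0,0,-4]},{"jaw":0,"linear":[7,1.2,0],"dr":[0,0,-4]},{"jaw":0,"linear":[7,1.2,0],"dr":[0,0,-4]},{"jaw":0,"linear":[7,1.2,0],"dr":[0,0,-4]},{"jaw":0,"linear":[5.2,0.9,0],"dr":[0,0,-3]},{"jaw":0,"linear":[3.5,0.6,0],"dr":[0,0,-2]},{"jaw":0,"linear":[0,0,0],"dr":[0,0,0]}]'
python3 - <<'E'
from h import *
w=wcam('w9')
E
```

```text
time: 11.35
eef_pos: [0.6782, -0.0213, 0.0538]
tcp_rot: [180.0, -0.0, 108.8]
ft_force: [-0.1, -0.3, -0.2]
grip_width: -0.004
[ 0.6782 -0.0213  0.0538] [ 1.7998e+02 -2.0000e-02  1.0879e+02] [-0.1 -0.3 -0.2] -0.004046446213765677 11.35 [ 23.  44. -39.  90.  31.  58.  -7.]
```

View pics/w9.png

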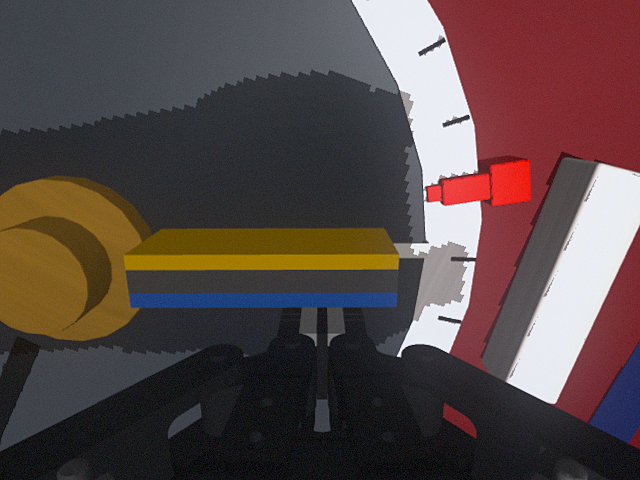

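```bash
cat > m.py <<'E'
from h import *
import sys
c=pickle.load(open(f"pics/{sys.argv[1]}.pkl","rb"));im=c["image"]
C=np.array([.5786,-.0349])
x0,y0,x1,y1=map(int,sys.argv[2].split(","))
f=min(780//(x1-x0),580//(y1-y0))
cv2.imwrite(f"pics/{sys.argv[1]}_z.png",cv2.resize(np.clip((im[y0:y1,x0:x1]/255.)**.6*255,0,255).astype(np.uint8),None,fx=f,fy=f,interpolation=cv2.INTER_NEAREST))
print("f",f)
E
cat > a.py <<'E'
from h import *
import sys
c=pickle.load(open(f"pics/{sys.argv[1]}.pkl","rb"));C=np.array([.5786,-.0349])
for a in sys.argv[2:]:
    u,v=map(float,a.split(",")[:2]);z=.055
    if a.count(",")>1:z=float(a.split(",")[2])
    p=ray(c,u,v,z);d=p[:2]-C;print(a,p.round(4),np.hypot(*d).round(4),np.degrees(np.arctan2(d[1],d[0])).round(2))
E
python3 m.py w9 385,150,545,270
```

```text
f 4
```

View pics/w9_z.png

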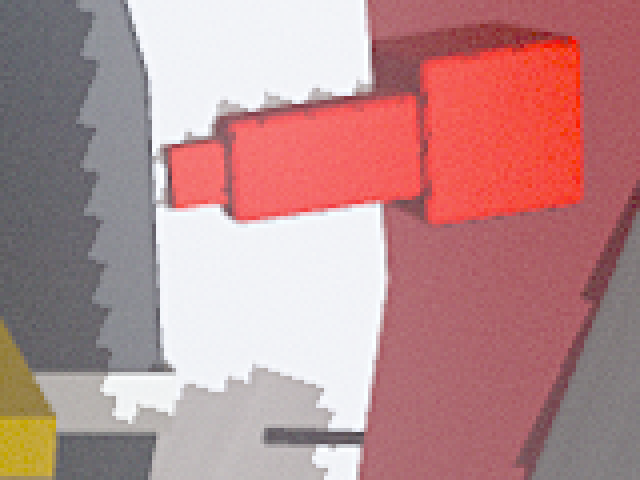

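```bash
python3 a.py w9 426.8,194.2 425,250.6 415,250.6 426.8,186.3 426.8,202
```

```text
426.8,194.2 [0.7014 0.0305 0.055 ] 0.1392 28.04
425,250.6 [0.7095 0.0095 0.055 ] 0.1382 18.73
415,250.6 [0.7057 0.0082 0.055 ] 0.1342 18.73
426.8,186.3 [0.7003 0.0333 0.055 ] 0.1395 29.27
426.8,202 [0.7026 0.0277 0.055 ] 0.1389 26.8
```

```bash
python3 -m pendant '[{"jaw":0,"linear":[3.5,0.6,0],"dr":[0,0,-2]},{"jaw":0,"linear":[3.5,0.6,0],"dr":[0,0,-2]},{"jaw":0,"linear":[3.5,0.6,0],"dr":[0,0,-2]},{"jaw":0,"linear":[1.75,0.3,0],"dr":[0,0,-1]},{"jaw":0,"linear":[0.87,0.15,0],"dr":[0,0,-0.5]},{"jaw":0,"linear":[0,0,0],"dr":[0,0,0]},{"jaw":0,"linear":[0,0,0],"dr":[0,0,0]}]'
python3 - <<'E'
from h import *
w=wcam('w10')
E
python3 m.py w10 385,190,545,310
```

```text
time: 12.1
eef_pos: [0.6753, -0.0085, 0.0538]
tcp_rot: [-180.0, -0.0, 116.2]
ft_force: [1.4, -0.9, 0.1]
grip_width: -0.002
[ 0.6753 -0.0085  0.0538] [-1.7999e+02 -2.0000e-02  1.1621e+02] [ 1.4 -0.9  0.1] -0.001801148591690925 12.1 [ 23.  44. -41.  90.  32.  58.  -1.]
f 4
```

View pics/w10_z.png

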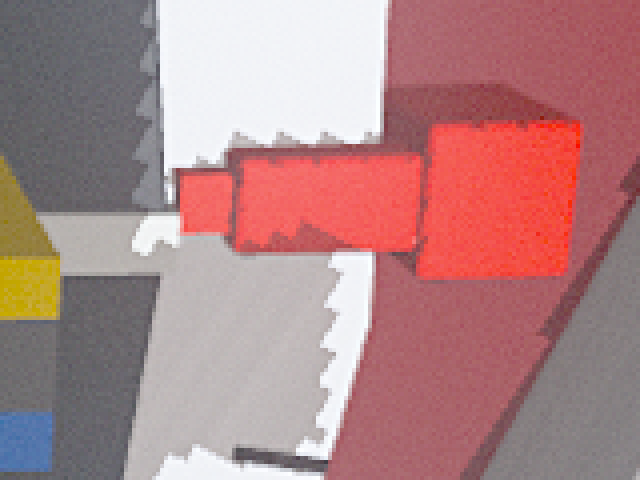

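```bash
python3 a.py w10 429.5,240.3 425,250.9
```

```text
429.5,240.3 [0.7016 0.0306 0.055 ] 0.1394 28.03
425,250.9 [0.7023 0.026  0.055 ] 0.1379 26.24
```

```bash
python3 -m pendant '[{"jaw":0,"linear":[1.4,0.25,0],"dr":[0,0,-0.8]},{"jaw":0,"linear":[0.9,0.15,0],"dr":[0,0,-0.5]},{"jaw":0,"linear":[0.5,0.1,0],"dr":[0,0,-0.3]},{"jaw":0,"linear":[0.2,0,0],"dr":[0,0,-0.1]},{"jaw":0,"linear":[0,0,0],"dr":[0,0,0]},{"jaw":0,"linear":[0,0,0],"dr":[0,0,0]}]'
python3 - <<'E'
from h import *
w=wcam('w11')
E
python3 m.py w11 385,190,545,310
```

```text
time: 12.75
eef_pos: [0.6746, -0.0059, 0.0538]
tcp_rot: [180.0, 0.0, 117.9]
ft_force: [1.5, -0.8, -0.1]
grip_width: -0.002
[ 0.6746 -0.0059  0.0538] [180.     0.   117.91] [ 1.5 -0.8 -0.1] -0.0018009076632110536 12.75 [ 23.  44. -41.  90.  33.  58.  -0.]
f 4
```

View pics/w11_z.png

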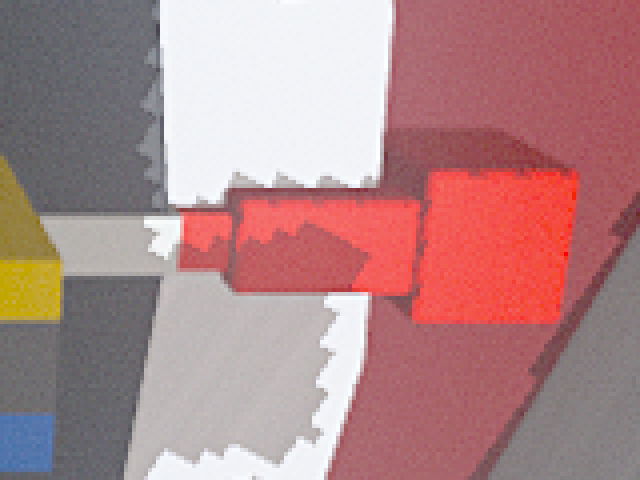

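```bash
python3 a.py w11 429.5,249.8 425,251.1; python3 -m pendant '[{"jaw":0,"linear":[0.3,0,0],"dr":[0,0,-0.2]},{"jaw":0,"linear":[0,0,0],"dr":[0,0,0]},{"jaw":0,"linear":[-3,0,0],"dr":[0,0,0]},{"jaw":0,"linear":[-8,0,0],"dr":[0,0,0]},{"jaw":0,"linear":[-10,0,0],"dr":[0,0,0]},{"jaw":0,"linear":[0,0,-20],"dr":[0,0,0]},{"jaw":0,"linear":[0,0,-40],"dr":[0,0,0]},{"jaw":0,"linear":[0,0,-40],"dr":[0,0,0]},{"jaw":0,"linear":[0,0,0],"dr":[0,0,0]}]'
python3 - <<'E'
from h import *
w=wcam('w12')
E
```

```text
429.5,249.8 [0.7018 0.0306 0.055 ] 0.1395 28.01
425,251.1 [0.7005 0.0293 0.055 ] 0.1378 27.79
time: 13.7
eef_pos: [0.6877, -0.024, 0.1601]
tcp_rot: [179.5, 0.2, 118.1]
ft_force: [-0.1, 0.8, -0.5]
grip_width: -0.004
[ 0.6877 -0.024   0.1601] [179.53   0.21 118.06] [-0.1  0.8 -0.5] -0.00390425383504995 13.7 [ 25.  39. -44.  84.  28.  68.   5.]
```

View pics/w12.png

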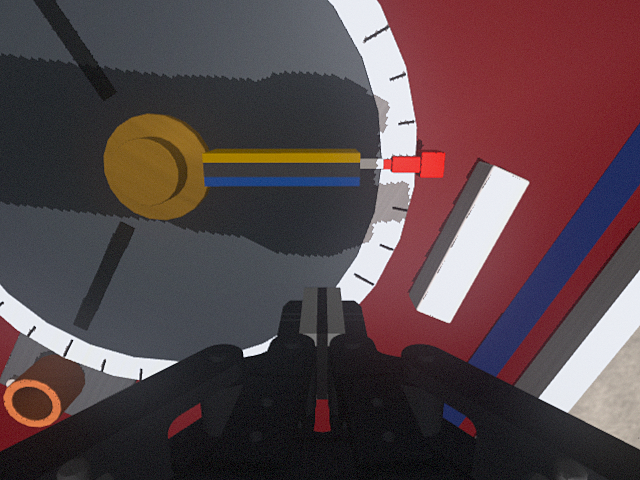

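```bash
python3 m.py w12 345,135,445,195
```

```text
f 7
```

View pics/w12_z.png

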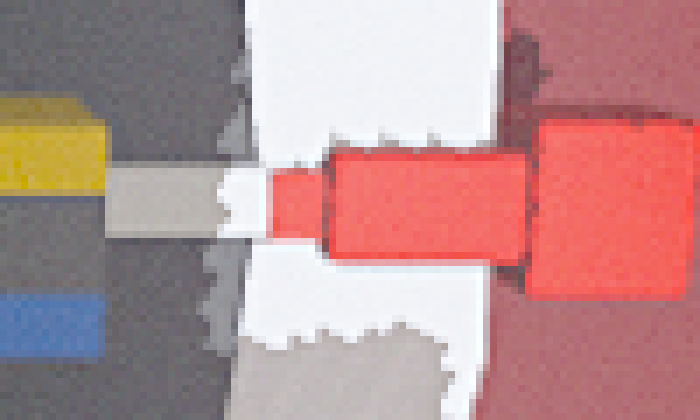

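```bash
python3 a.py w12 370,163.7 379,163.9 387,164.3
```

```text
370,163.7 [0.6944 0.0267 0.055 ] 0.1312 28.02
379,163.9 [0.6995 0.0293 0.055 ] 0.1369 27.97
387,164.3 [0.7041 0.0314 0.055 ] 0.1419 27.86
```

The mark and rider agree to within about 0.15° with the arm clear. Next is the brake.

```bash
python3 -m pendant '[{"jaw":0,"linear":[15,0.6,0],"dr":[0,0,0]},{"jaw":0,"linear":[25,0.6,0],"dr":[0,0,0]},{"jaw":0,"linear":[28,0.6,0],"dr":[0,0,0]},{"jaw":0,"linear":[28,0.6,0],"dr":[0,0,0]},{"jaw":0,"linear":[28,0.6,0],"dr":[0,0,0]},{"jaw":0,"linear":[28,0.6,0],"dr":[0,0,0]},{"jaw":0,"linear":[28,0.6,0],"dr":[0,0,0]},{"jaw":0,"linear":[25,0.6,0],"dr":[0,0,0]},{"jaw":0,"linear":[16,0.2,0],"dr":[0,0,0]},{"jaw":0,"linear":[0,0,20],"dr":[0,0,0]},{"jaw":0,"linear":[0,0,20],"dr":[0,0,0]},{"jaw":0,"linear":[0,0,20],"dr":[0,0,0]},{"jaw":0,"linear":[0,0,20],"dr":[0,0,0]},{"jaw":0,"linear":[0,0,0],"dr":[0,0,0]}]'
python3 - <<'E'
from h import *
w=wcam('w13')
from workcell import camera
c=camera("side")
cv2.imwrite("pics/s13.png",cv2.resize(c["image"][190:340,170:350],None,fx=4,fy=4,interpolation=cv2.INTER_CUBIC))
E
```

```text
time: 15.15
eef_pos: [0.5822, 0.1719, 0.0703]
tcp_rot: [-179.7, -0.1, 118.1]
ft_force: [-0.6, 0.0, -0.4]
grip_width: 0.002
[0.5822 0.1719 0.0703] [-1.7965e+02 -6.0000e-02  1.1811e+02] [-0.6  0.  -0.4] 0.0020607641398415555 15.15 [  9.  38. -43. 100.  31.  55. -19.]
```

View pics/s13.png

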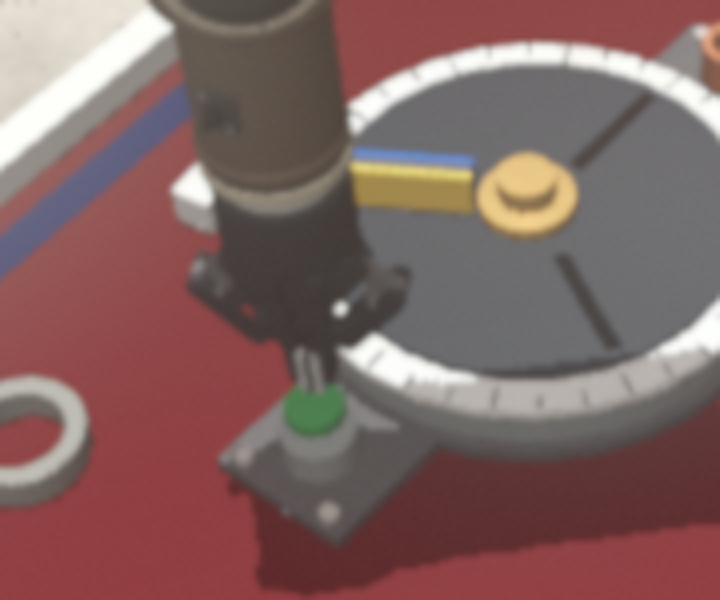

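View pics/w13.png

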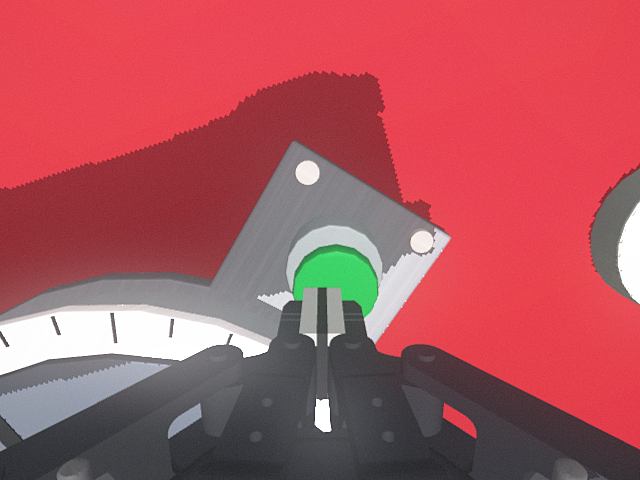

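```bash
python3 -m pendant '[{"jaw":0,"linear":[-0.7,3,0],"dr":[0,0,0]},{"jaw":0,"linear":[-0.7,3,0],"dr":[0,0,0]},{"jaw":0,"linear":[0,0,8],"dr":[0,0,0]},{"jaw":0,"linear":[0,0,6],"dr":[0,0,0]},{"jaw":0,"linear":[0,0,3],"dr":[0,0,0]},{"jaw":0,"linear":[0,0,3],"dr":[0,0,0]},{"jaw":0,"linear":[0,0,0],"dr":[0,0,0]}]'
python3 -m pendant '[{"jaw":0,"linear":[0,0,2],"dr":[0,0,0]},{"jaw":0,"linear":[0,0,2],"dr":[0,0,0]},{"jaw":0,"linear":[0,0,0],"dr":[0,0,0]}]'
```

```text
time: 15.95
eef_pos: [0.5902, 0.1746, 0.0532]
tcp_rot: [-179.9, -0.0, 118.1]
ft_force: [-0.2, 0.2, -0.3]
grip_width: 0.001
time: 16.25
eef_pos: [0.5904, 0.1746, 0.0496]
tcp_rot: [-180.0, 0.0, 118.1]
ft_force: [0.2, -0.2, 0.3]
grip_width: -0.0
```

```bash
python3 -m pendant '[{"jaw":0,"linear":[0,0,2],"dr":[0,0,0]},{"jaw":0,"linear":[0,0,2],"dr":[0,0,0]},{"jaw":0,"linear":[0,0,0],"dr":[0,0,0]}]'
python3 -m pendant '[{"jaw":0,"linear":[0,0,2],"dr":[0,0,0]},{"jaw":0,"linear":[0,0,0],"dr":[0,0,0]}]'
python3 - <<'E'
from h import *
wcam('w14')
from workcell import camera
c=camera("side")
cv2.imwrite("pics/s14.png",cv2.resize(c["image"][230:330,200:300],None,fx=6,fy=6,interpolation=cv2.INTER_CUBIC))
E
```

```text
time: 16.55
eef_pos: [0.5906, 0.1747, 0.0458]
tcp_rot: [180.0, 0.0, 118.1]
ft_force: [-0.1, -1.1, 1.5]
grip_width: -0.002
time: 16.75
eef_pos: [0.5906, 0.1748, 0.0437]
tcp_rot: [180.0, 0.0, 118.1]
ft_force: [-0.5, -0.3, 2.2]
grip_width: -0.001
[0.5906 0.1748 0.0437] [179.99   0.   118.12] [-0.5 -0.3  2.2] -0.0014445767467306052 16.75 [  8.  41. -42. 100.  33.  53. -20.]
```

View pics/s14.png

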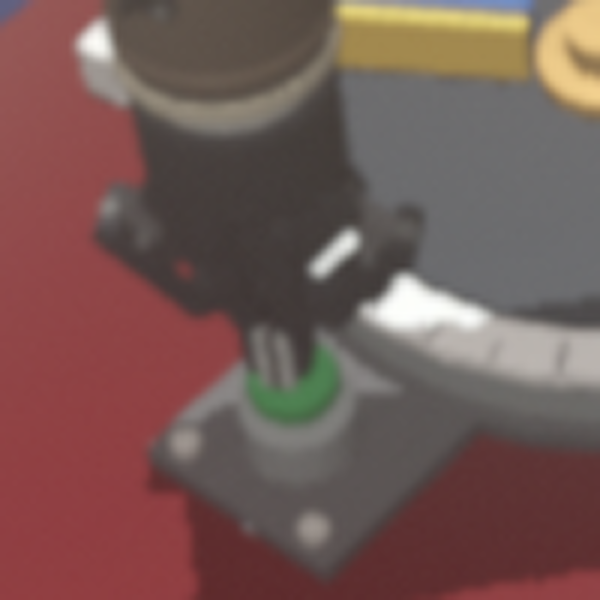

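```bash
python3 -m pendant '[{"jaw":0,"linear":[0,0,2],"dr":[0,0,0]},{"jaw":0,"linear":[0,0,1],"dr":[0,0,0]},{"jaw":0,"linear":[0,0,0],"dr":[0,0,0]}]'
python3 -m pendant '[{"jaw":0,"linear":[0,0,2],"dr":[0,0,0]},{"jaw":0,"linear":[0,0,1],"dr":[0,0,0]},{"jaw":0,"linear":[0,0,0],"dr":[0,0,0]}]'
python3 -m pendant '[{"jaw":0,"linear":[0,0,1],"dr":[0,0,0]},{"jaw":0,"linear":[0,0,0],"dr":[0,0,0]}]'
```

```text
time: 17.15
eef_pos: [0.5906, 0.1747, 0.0406]
tcp_rot: [180.0, -0.0, 118.1]
ft_force: [0.9, -0.6, 1.9]
grip_width: 0.003
time: 17.45
eef_pos: [0.5907, 0.1748, 0.0394]
tcp_rot: [180.0, 0.1, 118.1]
ft_force: [-5.4, -3.4, 18.5]
grip_width: -0.0
time: 17.65
eef_pos: [0.5907, 0.1748, 0.0393]
tcp_rot: [180.0, 0.1, 118.1]
ft_force: [-7.9, -4.2, 26.5]
grip_width: -0.004
```

It has hit a hard stop at 26 N after about 9 mm of travel. I'll back off and check the button.

```bash
python3 -m pendant '[{"jaw":0,"linear":[0,0,-4],"dr":[0,0,0]},{"jaw":0,"linear":[0,0,-10],"dr":[0,0,0]},{"jaw":0,"linear":[0,0,-30],"dr":[0,0,0]},{"jaw":0,"linear":[0,0,-30],"dr":[0,0,0]},{"jaw":0,"linear":[0,0,-30],"dr":[0,0,0]},{"jaw":0,"linear":[-20,0,-20],"dr":[0,0,0]},{"jaw":0,"linear":[-20,0,-20],"dr":[0,0,0]},{"jaw":0,"linear":[0,0,0],"dr":[0,0,0]}]'
python3 - <<'E'
from h import *
wcam('w15')
from workcell import camera
c=camera("side");pickle.dump(c,open("pics/s15.pkl","wb"))
o=pickle.load(open("pics/side0.pkl","rb"))
f=lambda c:cv2.resize(c["image"][260:330,215:285],(400,400),interpolation=cv2.INTER_CUBIC)
cv2.imwrite("pics/s15.png",np.hstack([f(o),f(c)]))
E
```

```text
time: 18.45
eef_pos: [0.6122, 0.1367, 0.1834]
tcp_rot: [179.8, 0.1, 117.9]
ft_force: [0.0, -0.8, -0.1]
grip_width: -0.005
[0.6122 0.1367 0.1834] [1.7978e+02 1.4000e-01 1.1786e+02] [ 0.  -0.8 -0.1] -0.005123893087051564 18.45 [ 15.  33. -47.  91.  26.  67. -10.]
```

View pics/s15.png

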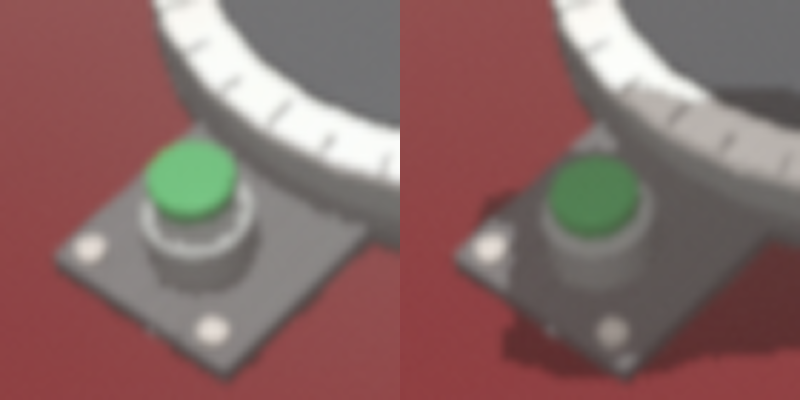

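View pics/w15.png

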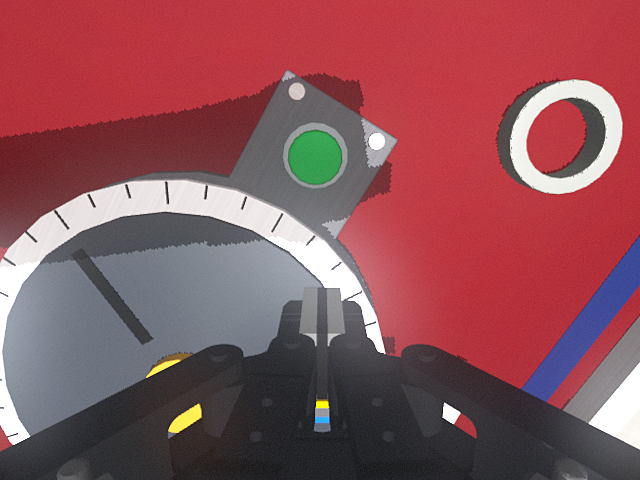

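The button is down about 3 px in the side view, which matches 10 mm. Last, I'll check the alignment again.

```bash
python3 -m pendant '[{"jaw":0,"linear":[-15,-1,0],"dr":[0,0,0]},{"jaw":0,"linear":[-25,-1,0],"dr":[0,0,0]},{"jaw":0,"linear":[-25,-1,0],"dr":[0,0,0]},{"jaw":0,"linear":[-25,-1,0],"dr":[0,0,0]},{"jaw":0,"linear":[-25,-1,0],"dr":[0,0,0]},{"jaw":0,"linear":[-25,-1,0],"dr":[0,0,0]},{"jaw":0,"linear":[-25,-1,0],"dr":[0,0,0]},{"jaw":0,"linear":[-12,-1,0],"dr":[0,0,0]},{"jaw":0,"linear":[0,0,0],"dr":[0,0,0]},{"jaw":0,"linear":[0,0,0],"dr":[0,0,0]}]'
python3 - <<'E'
from h import *
wcam('w16')
from workcell import camera
for n in("top","side"):
    c=camera(n);cv2.imwrite(f"pics/{n}16.png",c["image"])
E
```

```text
time: 19.55
eef_pos: [0.6851, -0.0191, 0.1803]
tcp_rot: [-180.0, -0.1, 118.2]
ft_force: [-0.5, 0.5, -0.1]
grip_width: -0.001
[ 0.6851 -0.0191  0.1803] [-1.7997e+02 -8.0000e-02  1.1818e+02] [-0.5  0.5 -0.1] -0.0006374670913888524 19.55 [ 25.  38. -45.  82.  27.  71.   6.]
```

View pics/w16.png

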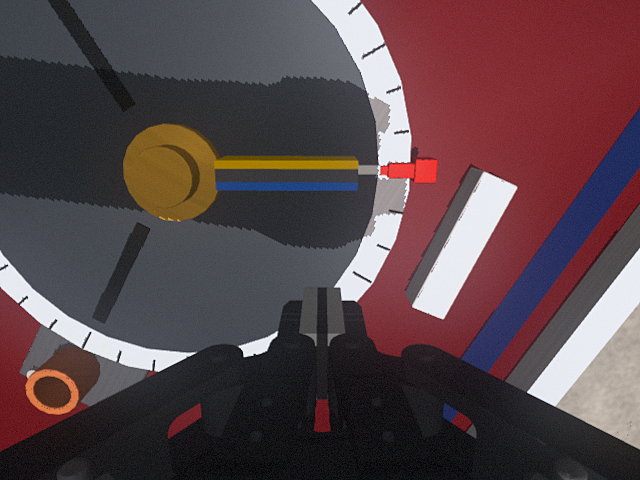

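View pics/side16.png

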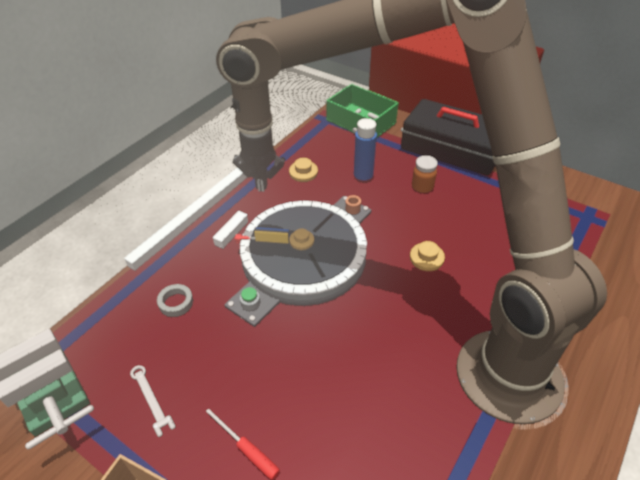

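```bash
python3 m.py w16 345,140,445,200
```

```text
f 7
```

View pics/w16_z.png

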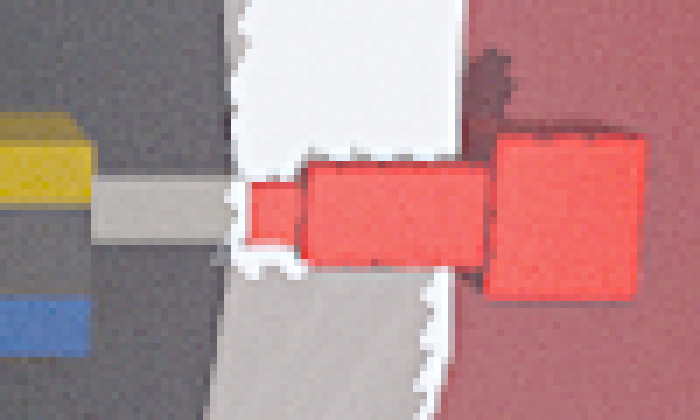

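```bash
python3 a.py w16 367.9,169.9 383.6,170.5; python3 -c "
from workcell import job_done;print(job_done())"
```

```text
367.9,169.9 [0.6945 0.0267 0.055 ] 0.1312 27.98
383.6,170.5 [0.7041 0.0313 0.055 ] 0.1419 27.83
the job is handed in; nothing more can be done
None
```

I turned the dial about 131° counterclockwise by pushing only its blue face with closed fingertips, until the index mark met the rider. Then I pressed the green brake button down and handed the job in at about 20 s of the 61 s allowed, with the arm clear of everything.

**Last checks**
- **Alignment:** after braking, the wrist view put the index mark at 27.98° and the rider line at 27.83°. The 0.15° gap is about the limit of what I can measure.
- **Brake:** the button hit a hard stop after roughly 9–10 mm. It stayed down after I backed off, about 3 px lower in the side view, which fits 10 mm. The wrist force I read while pressing reached about 26 N straight down, plus about 9 N sideways.
- **Rest of the scene:** I saw no change in the rider, flange, coupling or other items in the final views, but I did not measure their positions again.

**What disagreed:** the fingertips turned out to sit about 15 mm behind the TCP, not 17 mm ahead as stated. My first pass therefore went over the rib without measurably moving it. I went back and pushed with the TCP 27 mm lower.

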